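# Unlatch the tube shaker's hold-down bar and hold it up

## Robot

A 6-joint arm with a two-finger parallel gripper is mounted at the origin on a cart in front of the work surface, level with it; the furniture and walls round the work are solid. World frame = base frame: x ahead of the robot, y to its left, z up, the work surface at z = 0. Lengths are in m, angles in rad, forces in N, time in s.
With the tool pointing down it reaches from about 0.225 to 0.875 m from the base axis. Payload 3.4 kg.
Tool frame: the origin (TCP) lies at the very end of the fingers, on their centre line; the grasp point (between the pads) lies 19 mm behind it (manip.hold_point_z is the distance from the TCP to the grasp point, in m); z points along the fingers, x is the direction in which the jaws open and shut, and the axes are right-handed (so a half turn about z gives the same grasp; the last joint's range is limited). The gripper opens to 85 mm and grips with 20 to 120 N. Pads are 22 mm wide; open, the fingers measure 114 mm over their backs; the gripper's body (76 mm by 85 mm) begins 54 mm behind the grasp point. The pads swing forward as they close: fully open they stand 13 mm farther back than shut.
Start: joints at [-1.409, 0.276, 1.505, -0, 1.361, -0.121], TCP at [0.16, -0.552, 0.231] pointing down, gripper open.
Joint ranges: [-2.89, 2.89], [-0.75, 2.08], [0.22, 2.7], [-1.18, 4.32], [0.11, 2.71], [-2.7, 2.7]. Speed limits (rad/s): [2.57, 2.57, 3.14, 3.14, 3.14, 3.14].

## Interface

Orientations are given as a unit quaternion [w, x, y, z].
In Python, from rig import manip gives the robot as it stands.
- The arm moves only by the tool apply_moves, never from a script. Its argument "commands" is one flat list of numbers, 6 for each row, row after row: the shift along the tool's x, y, z normalised to -1 to 1, where 1 is 0.03 m, then the turn, a rotation vector about the tool's x, y, z normalised to -1 to 1, where 1 is 0.15 rad. A call has 1 to 20 rows; each row shifts and turns the commanded pose from where the row before left it, along the tool's axes as they then stand; what a row does not reach is not made up. A row lasts 1/10 s, in which the tool goes at most 50 mm and 8.59 degrees, less where a joint would pass 70% of its speed; a pose out of reach is approached as far as the arm can. A call with a number of a shift or a turn outside -1 to 1 is refused whole. A call with a gripper value outside its range is refused whole. "jaw" is the opening, from -1 (shut) to 1 (fully open), set as the call begins (left out, the last holds). The fingers move at their own pace and stop on an object; "newtons" is the grip in N (left out, the last holds). Time passes only in rows, so rows that do not move let the fingers close. It gives the time, the measured TCP pose, the force and the opening at its end, in the units of the state.
- manip.get_state(): the state, without advancing time (a new reading comes with each control period).
- manip.get_image(name): name is "side" or "top"; returns a dict with "frame" (384x512x3 uint8, red, green, blue), "fx", "fy", "cx", "cy" (pixels), "k1" (the pictures are not rectified: a ray, as slopes to the right and down, at radius r is drawn at 1 + k1 r^2 times it, then the intrinsics apply), "extrinsics" (4x4, takes a point from camera to world coordinates). Camera axes: x right, y up, looking along -z (the intrinsics and any distortion apply to the point x, -y, -z); pixel columns grow to the right and rows downward; lengths in m; the calibration is good to about 2 mm. A picture is of the moment at which its call begins. There is no depth.
- manip.sign_off(): hands the job in, once; it reports no verdict.
The state is a dict: "clock": time; "qpos": joint angles; "qd": joint speeds; "effort": joint torques, N m; "position": TCP position; "ee_rot": TCP orientation; "contact_force": force on the tool from outside, world axes, zero at the start; "moment": the same for the moment, N m; "width": finger opening in m.
Only numpy, scipy, OpenCV 4.12 (cv2) and the standard library are available. Lean on these libraries where they do the work, as an engineer would, in place of code of your own. Each camera call takes 0.05 s, during which the arm holds its last target. There are 200 camera calls.

## Task

The tube rack on the bench shaker is held down by a hinged bar. Swing the clamp lever off the bar's free end and fully aside, pull the spring catch's knob straight out sideways until the catch is clear of the ball, and lift the bar off the ball. Finish while holding the bar still, raised about 25 degrees, so that a colleague can take the rack out; leave the rack, and the bottles and the cup beside the shaker, where they are.

Things in the scene. Friction and masses are not known exactly. Their poses are not given: they have to be found in the camera images.
- shaker: white bench shaker, fixed, placed differently each time: housing 206 x 350 mm, carriage plate on top, 376 mm long, top 72 mm up. Origin: under the housing's middle, on the worktop. x points from its front (panel with two knobs, facing -x) to its back, y along the bar to the bar's hinge, z up. Hinge at y = +135 mm, ball post at y = -135 mm, rack between
- bar_axis (a point): point on the horizontal axis (parallel to the shaker's x) about which the hold-down bar hinges, 177 mm above the worktop
- bar_hinge (a joint): angle of the hold-down bar in rad: 0 down on its ball, growing as the free end rises (to 1.2). No stay: the bar falls back if let go. It weighs about 0.43 kg with its catch, so 2 to 4 N lift it at the catch knob
- hold_bar: aluminium hold-down bar, 26 mm wide, 10 mm thick, with a rubber-faced pressing plate 64 x 172 mm over the rack; dark steel socket head 46 mm square, 45 mm high (top 185 mm above the worktop) 270 mm from the hinge axis, nose 40 mm long beyond the head's centre. Carries the spring catch. Origin on the hinge axis; the bar runs along its -y axis
- ball (a point): centre of the 26 mm steel ball on the ball post under the bar's head (the head covers it while the bar is down)
- spring_catch (a joint): how far the catch is pulled out, m: 0 shut (its fork lies under the ball, so the bar cannot rise), 0.015 at its stop; the fork clears the ball from 0.010. The knob moves along the shaker's -x (level, across the bar). Spring: 4.5 N shut, 8.7 N at the stop; released, it snaps shut
- catch_knob (a point): middle of the catch's black ribbed pull knob: cylinder 22 mm in diameter, 22 mm long, axis level along the shaker's x, on the front of the bar's head, 147 mm above the worktop while the bar is down (75 mm above the carriage plate). The head's front face is 44 mm behind the knob's middle; a sleeve 15 mm thick ends 17 mm behind it
- lever_axis (a point): point on the vertical axis of the clamp lever's post, at the lever's own height, at the back right of the ball post
- clamp_lever (a joint): angle of the clamp lever, rad: 0 to 0.15 at the start (pointing to the front, across the bar's nose, which then cannot rise), growing counter-clockwise seen from above as its knob swings to the shaker's right; at 1.57 it points along -y, stop at 1.75. Stiff (0.12 N m, 1.5 N at the knob): it stays where it is left
- lever_knob (a point): middle of the lever's upright black knob: a vertical cylinder 16 mm in diameter, 40 mm high, 85 mm from the lever's axis, middle 217 mm above the worktop; the lever arm, 9 mm thick, ends below it at 196 mm
- rack_middle (a point): middle of the loose tube rack under the bar (beige, 100 x 198 mm, caps up to 88 mm above its foot), 27 mm above its underside
- large_bottle_middle (a point): half-way up the larger reagent bottle, 58 mm in diameter, 125 mm high, standing to the right of the shaker
- small_bottle_middle (a point): half-way up the smaller reagent bottle, 48 mm in diameter, 105 mm high, to the right of the shaker
- cup_middle (a point): half-way up the capped specimen cup, 48 mm in diameter, 50 mm high, to the right of the shaker

How it is judged:
By the outcome, as a careful person would: the job done as asked, in the order asked, and still so for the second after the job is handed in, while the arm keeps its last pose, push and grip.
It also fails if it takes over 53 s, if anything falls off the work surface, if the arm or the gripper's body presses on something with over 40 N, if the wrist force passes 120 N, or if a joint passes its speed limit or range.

## Working session

There is one attempt and no reset: what is moved stays moved. The work goes in short steps, Python scripts to look and compute and a tool call to move; the robot and the scene stay as the last step left them, time stands still between calls to the robot, and variables do not carry over. Pictures are saved under pics/ and viewed, about 8 in all and at most 12, crops included, and the job is handed in when it is done.

Besides the shell and the picture viewer there is one more tool, called after ">>>" as name(argument=value, ...) on one line, values as JSON. apply_moves: Moves the arm, as the interface text tells. Scaled input: -1 to 1 covers 0.03 m each way for a shift and 0.15 rad each way for a turn. Its arguments: {"type":"object","properties":{"commands":{"type":"array"},"jaw":{"type":"number"},"newtons":{"type":"number"}},"required":["commands"]}

```bash
mkdir -p pics; ls
cat > h.py <<'E'
import numpy as np, cv2
from rig import manip
def snap(n,f):
    d=manip.get_image(n); cv2.imwrite('pics/'+f+'.png',d['frame'][:,:,::-1])
    np.savez('pics/'+f+'.npz',**{k:np.array(v) for k,v in d.items()}); return d
def proj(d,P):
    E=np.array(d['extrinsics']); P=np.atleast_2d(P); c=(P-E[:3,3])@E[:3,:3]
    s=np.c_[c[:,0]/-c[:,2],-c[:,1]/-c[:,2]]; s=s*(1+float(d['k1'])*(s**2).sum(1,keepdims=True))
    return s*[float(d['fx']),float(d['fy'])]+[float(d['cx']),float(d['cy'])]
def ray(d,u,v):
    E=np.array(d['extrinsics']); s=np.array([(u-d['cx'])/d['fx'],(v-d['cy'])/d['fy']],float); t=s.copy()
    for _ in range(30): t=s/(1+float(d['k1'])*(t@t))
    return E[:3,3], E[:3,:3]@np.array([t[0],-t[1],-1])
def atz(d,u,v,z):
    o,r=ray(d,u,v); return o+r*(z-o[2])/r[2]
E
python3 - <<'E'
from h import *
for n in('top','side'):
    d=snap(n,n+'0'); print(n,d['fx'],d['cx'],d['cy'],d['k1'],np.round(d['extrinsics'],3).tolist())
a=cv2.imread('pics/top0.png');b=cv2.imread('pics/side0.png')
print(manip.get_state(), manip.hold_point_z)
E
```

```text
pics
top 452.6385328395585 255.2789761788073 194.99743099697625 -0.12707175945224022 [[-0.005, 0.999, -0.054, 0.538], [-1.0, -0.007, -0.019, -0.104], [-0.019, 0.054, 0.998, 1.202], [0.0, 0.0, 0.0, 1.0]]
side 368.4850498511735 256.9596455942323 184.3247154923463 -0.07450425733819244 [[-0.997, -0.046, 0.062, 0.635], [0.077, -0.643, 0.762, 0.544], [0.005, 0.765, 0.644, 0.691], [0.0, 0.0, 0.0, 1.0]]
{'clock': 0.1, 'qpos': array([-1.40894671e+00,  2.76550039e-01,  1.50599916e+00,  2.77688936e-05,
        1.36071829e+00, -1.21016613e-01]), 'qd': array([ 0.00142843, -0.00096894, -0.00397502,  0.00068356, -0.00146148,
        0.00127381]), 'effort': array([ 1.51103144e-03, -4.17699373e+01, -2.46405548e+01, -4.28649764e-05,
        5.83082423e-03, -6.77961111e-06]), 'position': array([ 0.16040664, -0.55168305,  0.23051873]), 'ee_rot': array([-5.89726030e-04,  7.99719526e-01, -6.00373200e-01, -5.94706927e-04]), 'contact_force': array([ 0.1637974 , -0.73935034,  0.63900916]), 'moment': array([-0.0124181 ,  0.00488118, -0.0240157 ]), 'width': 0.08537976390281239} 0.0187
```

View pics/top0.png

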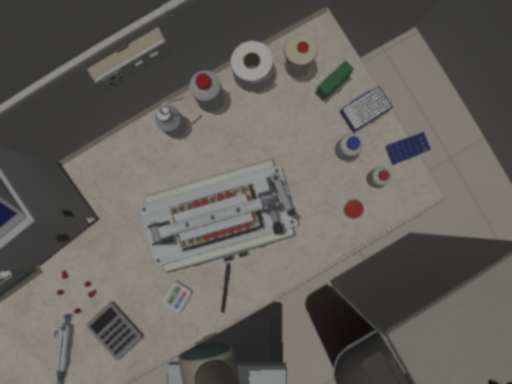

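View pics/side0.png

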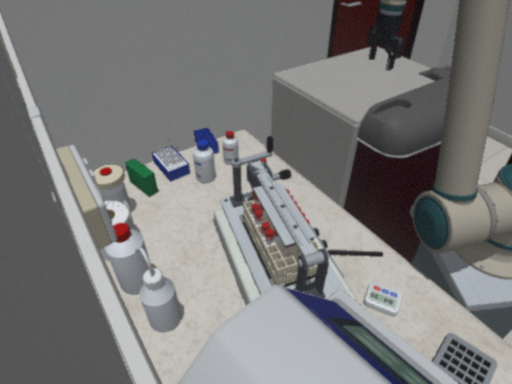

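Run:
```python
import cv2,numpy as np
a=cv2.imread('pics/top0.png')[150:280,130:310];b=cv2.imread('pics/side0.png')[125:300,200:360]
a=cv2.resize(a,None,fx=4.4,fy=4.4,interpolation=3);cv2.imwrite('pics/t0c.png',a)
b=cv2.resize(b,None,fx=3.4,fy=3.4,interpolation=3)
cv2.imwrite('pics/s0c.png',b)
```

```text
(no output)
```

View pics/t0c.png

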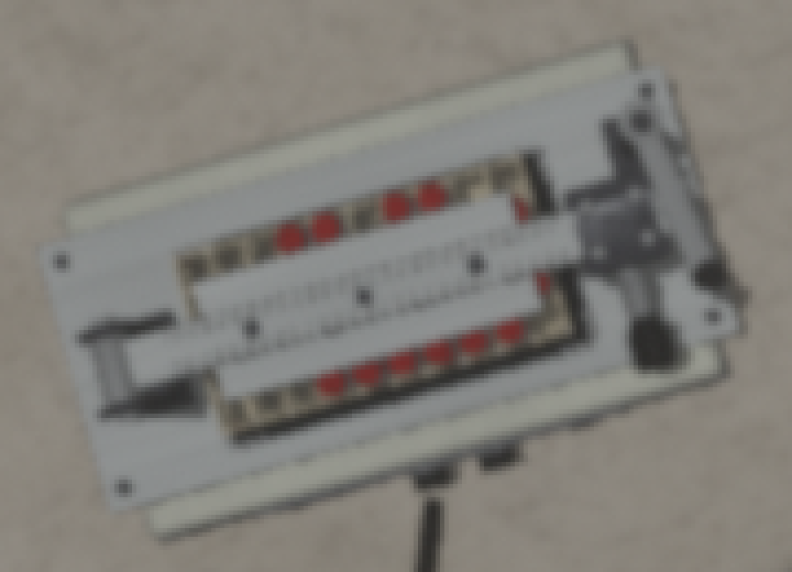

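View pics/s0c.png

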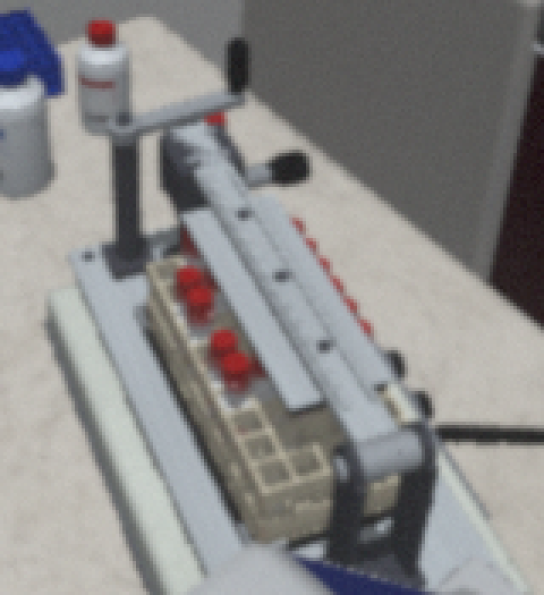

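Run:
```python
from h import *
d=dict(np.load('pics/top0.npz'))
f=lambda x,y,z:atz(d,130+(x+.5)/4.4-.5,150+(y+.5)/4.4-.5,z)
S=[f(*p,.073) for p in((62,261),(124,487),(712,317),(646,91))]
c=sum(S)/4; ey=(S[0]-S[3]+S[1]-S[2]); yaw=np.arctan2(-ey[0],ey[1])
print(np.round(S,4).tolist(),'c',c.round(4),'yaw',yaw,[np.linalg.norm(S[i]-S[(i+1)%4]).round(4) for i in range(4)])
R=np.array([[np.cos(yaw),-np.sin(yaw),0],[np.sin(yaw),np.cos(yaw),0],[0,0,1]]); c[2]=0
pr=lambda n,p:print(n,p.round(4),'shaker',((p-c)@R).round(4))
pr('catch',f(655,348,.147)); pr('levax',f(641,121,.196)); pr('levknobtop',f(708,273,.237))
pr('headTL',f(578,205,.185));pr('headBR',f(668,262,.185));pr('headTR',f(655,195,.185));pr('headBL',f(592,275,.185))
pr('barhinge L end',f(110,362,.18))
for n,u,v,z in(('big',350,147,.125),('small',381,177,.105),('cup',354,209,.05)): pr(n,atz(d,u,v,z))
s=dict(np.load('pics/side0.npz'))
print('side lever knob px',200+237/3.4,125+65/3.4,'catch',200+291/3.4,125+168/3.4,'levax',200+122/3.4,125+125/3.4)
for n,p in(('knob',f(708,273,.237)-[0,0,.02]),('catch',f(655,348,.147)),('levax',f(641,121,.196))): print(n,proj(s,p))
np.savez('shk.npz',c=c,yaw=yaw,R=R)
```

```text
[[0.5656, 0.1995, 0.073], [0.4364, 0.1631, 0.073], [0.532, -0.1723, 0.073], [0.6607, -0.136, 0.073]] c [0.5487 0.0135 0.073 ] yaw 0.27681805835032214 [np.float64(0.1342), np.float64(0.3487), np.float64(0.1337), np.float64(0.3487)]
catch [ 0.5162 -0.1376  0.147 ] shaker [-0.0726 -0.1365  0.147 ]
levax [ 0.632  -0.1299  0.196 ] shaker [ 0.041  -0.1608  0.196 ]
levknobtop [ 0.5541 -0.1607  0.237 ] shaker [-0.0424 -0.1691  0.237 ]
headTL [ 0.5902 -0.0976  0.185 ] shaker [ 0.0095 -0.1183  0.185 ]
headBR [ 0.5608 -0.1434  0.185 ] shaker [-0.0313 -0.1542  0.185 ]
headTR [ 0.5951 -0.137   0.185 ] shaker [ 0.0034 -0.1575  0.185 ]
headBL [ 0.5544 -0.1045  0.185 ] shaker [-0.0268 -0.1152  0.185 ]
barhinge L end [0.5106 0.1451 0.18  ] shaker [-0.0007  0.1369  0.18  ]
big [ 0.7103 -0.3121  0.125 ] shaker [ 0.0665 -0.3574  0.125 ]
small [ 0.6394 -0.3909  0.105 ] shaker [-0.0233 -0.4138  0.105 ]
cup [ 0.5629 -0.3338  0.05  ] shaker [-0.0813 -0.338   0.05  ]
side lever knob px 269.70588235294116 144.11764705882354 catch 285.5882352941177 174.41176470588235 levax 235.88235294117646 161.76470588235293
knob [[267.63009594 143.45023307]]
catch [[283.75927713 172.80644311]]
levax [[234.46122603 160.1507755 ]]
```

>>> apply_moves(commands=[0,0,-0.67,0,0,0,0,0,-0.67,0,0,0,-0.5,-0.9,0,0,0,0,-0.5,-0.9,0,0,0,0,-0.5,-0.9,0,0,0,0,-0.5,-0.9,0,0,0,0,-0.5,-0.9,0,0,0,0,-0.5,-0.9,0,0,0,0,-0.5,-0.9,0,0,0,0,-0.5,-0.9,0,0,0,0,-0.5,-0.9,0,0,0,0,-0.5,-0.9,0,0,0,0,-0.5,-0.9,0,0,0,0,-0.5,-0.9,0,0,0,0,-0.5,-0.9,0,0,0,0,-0.5,-0.9,0,0,0,0,-0.5,-0.9,0,0,0,0,-0.5,-0.9,0,0,0,0,-0.5,-0.9,0,0,0,0,-0.5,-0.9,0,0,0,0], jaw=1, newtons=25)

```text
clock: 2.1
position: [0.5523, -0.1562, 0.271]
ee_rot: [0.0, 0.8, -0.6, -0.0]
contact_force: [0.5, -0.7, -0.3]
width: 0.0858
```

```bash
cat >> h.py <<'E'
def st():
    s=manip.get_state(); k=np.load('shk.npz'); w,x,y,z=s['ee_rot']
    from scipy.spatial.transform import Rotation as Ro
    M=Ro.from_quat([x,y,z,w]).as_matrix()
    print('t',round(s['clock'],2),'tcp shaker',((s['position']-k['c'])@k['R']).round(4),'F shk',(s['contact_force']@k['R']).round(1),'w',round(s['width'],4),'q',s['qpos'].round(2))
    print('tool axes (cols) in shaker',(k['R'].T@M).round(3).tolist()); return s,M
E
python3 - <<'E'
from h import *
st()
E
```

```text
t 2.1 tcp shaker [-0.0429 -0.1642  0.271 ] F shk [ 0.3 -0.8 -0.3] w 0.0858 q [-0.4   0.26  1.44 -0.    1.45  0.89]
tool axes (cols) in shaker [[0.006, -1.0, -0.001], [-1.0, -0.006, 0.0], [-0.0, 0.001, -1.0]]
```

>>> apply_moves(commands=[0.16,0,0,0,0,0,0,0,0.4,0,0,0,0,0,0.4,0,0,0,0,0,0.4,0,0,0,0,0,0.4,0,0,0,0,0,0.3,0,0,0,0,0,0.2,0,0,0,0,0,0,0,0,0])

```text
clock: 2.9
position: [0.5525, -0.1619, 0.2074]
ee_rot: [0.0, 0.8, -0.601, -0.001]
contact_force: [-0.9, -0.0, -0.3]
width: 0.0855
```

>>> apply_moves(commands=[0,0,0,0,0,0,0,0,0,0,0,0,0,0,0,0,0,0,0,0,0,0,0,0,0,0,0,0,0,0,0,0,0,0,0,0,0,0,0,0,0,0,0,0,0,0,0,0], jaw=-1, newtons=25)

```text
clock: 3.7
position: [0.5533, -0.1619, 0.2089]
ee_rot: [-0.0, 0.8, -0.6, 0.0]
contact_force: [-0.3, 0.4, 3.1]
width: 0.0149
```

Run:
```python
from h import *
st()
a0=np.arctan2(.1691-.1608,.041+.0424)
print(a0)
# arc increments per row in rows units
ang=np.linspace(.1,1.72,19); P=-.085*np.c_[np.cos(ang),np.sin(ang)]
print((np.diff(P,axis=0)/-.03)[:,::-1].round(2).tolist())
```

```text
t 3.7 tcp shaker [-0.0435 -0.17    0.2089] F shk [-0.2  0.4  3.1] w 0.0149 q [-0.41  0.29  1.54  0.    1.31  0.88]
tool axes (cols) in shaker [[0.006, -1.0, 0.001], [-1.0, -0.006, -0.0], [0.0, -0.001, -1.0]]
0.09919376234521574
[[0.25, -0.04], [0.25, -0.06], [0.24, -0.08], [0.23, -0.1], [0.22, -0.12], [0.21, -0.14], [0.2, -0.16], [0.18, -0.18], [0.17, -0.19], [0.15, -0.21], [0.13, -0.22], [0.11, -0.23], [0.09, -0.24], [0.06, -0.25], [0.04, -0.25], [0.02, -0.25], [-0.0, -0.25], [-0.03, -0.25]]
```

>>> apply_moves(commands=[0.25,-0.04,0,0,0,0,0.25,-0.06,0,0,0,0,0.24,-0.08,0,0,0,0,0.23,-0.1,0,0,0,0,0.22,-0.12,0,0,0,0,0.21,-0.14,0,0,0,0,0.2,-0.16,0,0,0,0,0.18,-0.18,0,0,0,0,0,0,0,0,0,0])

```text
clock: 4.6
position: [0.5944, -0.2068, 0.2087]
ee_rot: [-0.0, 0.8, -0.6, 0.001]
contact_force: [-1.4, 1.3, 4.2]
width: 0.0152
```

Run:
```python
from h import *
st()
```

```text
t 4.6 tcp shaker [-0.0162 -0.2244  0.2087] F shk [-1.   1.6  4.2] w 0.0152 q [-0.45  0.37  1.42 -0.    1.35  0.84]
tool axes (cols) in shaker [[0.006, -1.0, 0.001], [-1.0, -0.006, -0.001], [0.001, -0.001, -1.0]]
```

>>> apply_moves(commands=[0.17,-0.19,0,0,0,0,0.15,-0.21,0,0,0,0,0.13,-0.22,0,0,0,0,0.11,-0.23,0,0,0,0,0.09,-0.24,0,0,0,0,0.06,-0.25,0,0,0,0,0.04,-0.25,0,0,0,0,0.02,-0.25,0,0,0,0,0,-0.25,0,0,0,0,-0.03,-0.25,0,0,0,0,0,0,0,0,0,0])

```text
clock: 5.7
position: [0.6663, -0.2057, 0.2082]
ee_rot: [-0.0, 0.8, -0.6, -0.002]
contact_force: [-5.4, 6.1, 4.4]
width: 0.0151
```

Run:
```python
from h import *
st()
```

```text
t 5.7 tcp shaker [ 0.0532 -0.243   0.2082] F shk [-3.5  7.3  4.4] w 0.0151 q [-0.4   0.48  1.25  0.    1.42  0.89]
tool axes (cols) in shaker [[0.007, -1.0, -0.003], [-1.0, -0.007, 0.004], [-0.004, 0.003, -1.0]]
```

>>> apply_moves(commands=[0,0,0,0,0,0,0,0,0,0,0,0,0,0,0,0,0,0,0,0,0,0,0,0,0,0,-0.6,0,0,0,0,0,-0.7,0,0,0,0,0,-0.7,0,0,0,-0.35,0.6,0,0,0,0,-0.35,0.6,0,0,0,0,-0.35,0.6,0,0,0,0,-0.35,0.6,0,0,0,0,-0.35,0.6,0,0,0,0,-0.35,0.6,0,0,0,0,-0.35,0.6,0,0,0,0,-0.35,0.6,0,0,0,0,-0.35,0.6,0,0,0,0,-0.35,0.6,0,0,0,0,0,0,0,0,0,0], jaw=1)

```text
clock: 7.5
position: [0.4627, -0.1564, 0.2689]
ee_rot: [0.0, 0.8, -0.601, -0.0]
contact_force: [0.9, -1.0, 0.2]
width: 0.0853
```

Run:
```python
from h import *
st()
a=snap('top','top1')['frame'][150:280,190:310];b=snap('side','side1')['frame'][105:235,200:340]
g=lambda i:cv2.resize(i[:,:,::-1],None,fx=390/130*1.02,fy=390/130*1.02,interpolation=3)
a,b=g(a),g(b); cv2.imwrite('pics/c1.png',np.hstack([a,b])); print(a.shape,b.shape)
```

```text
t 7.5 tcp shaker [-0.1291 -0.14    0.2689] F shk [ 0.5 -1.2  0.2] w 0.0853 q [-0.47  0.12  1.61 -0.    1.41  0.82]
tool axes (cols) in shaker [[0.005, -1.0, -0.001], [-1.0, -0.005, -0.0], [0.0, 0.001, -1.0]]
(398, 367, 3) (398, 428, 3)
```

View pics/c1.png

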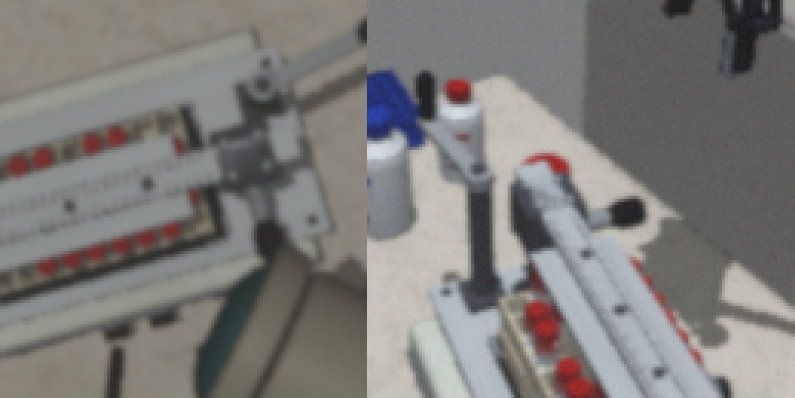

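>>> apply_moves(commands=[-0.05,-0.63,0,0,0,0,-0.05,-0.63,0,0,0,0,0,-0.63,0,0,0,0,0,0,0.5,0,0,0,0,0,0.5,0,0,0,0,0,0.5,0,0,0,0,0,0.5,0,0,0,0,0,0.5,0,0,0,0,0,0.5,0,0,0,0,0,0.5,0,0,0,0,0,0.5,0,0,0,0,0,0.3,0,0,0,0,0,0.3,0,0,0,0,0,0,0,0,0])

```text
clock: 9.0
position: [0.5186, -0.1378, 0.1291]
ee_rot: [0.0, 0.8, -0.6, -0.001]
contact_force: [-0.4, 0.7, 0.2]
width: 0.0853
```

Run:
```python
from h import *
st()
b=snap('side','side2')['frame'][105:235,200:340]
cv2.imwrite('pics/c2.png',cv2.resize(b[:,:,::-1],None,fx=4.4,fy=4.4,interpolation=3))
```

```text
t 9.0 tcp shaker [-0.0703 -0.1374  0.1291] F shk [-0.2  0.8  0.2] w 0.0853 q [-0.39  0.3   1.74  0.    1.1   0.9 ]
tool axes (cols) in shaker [[0.006, -1.0, -0.002], [-1.0, -0.006, 0.001], [-0.001, 0.002, -1.0]]
```

View pics/c2.png

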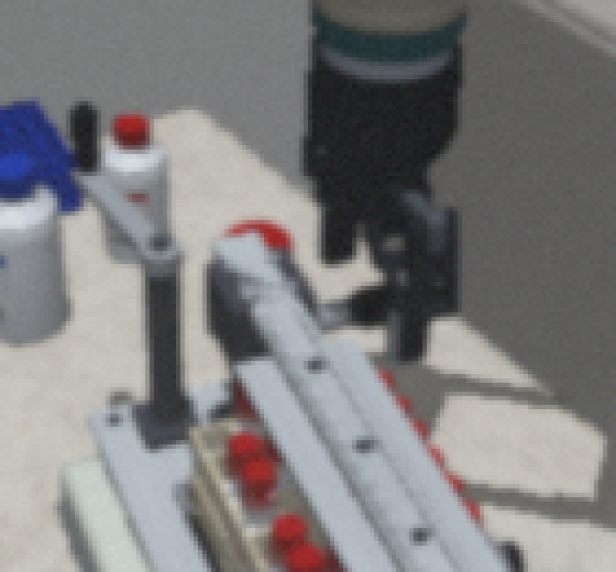

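>>> apply_moves(commands=[0,0,0,0,0,0,0,0,0,0,0,0,0,0,0,0,0,0,0,0,0,0,0,0,0,0,0,0,0,0,0,0,0,0,0,0,0,0,0,0,0,0,0,0,0,0,0,0], jaw=-1, newtons=70)

```text
clock: 9.85
position: [0.5174, -0.1345, 0.1314]
ee_rot: [-0.002, 0.799, -0.601, -0.003]
contact_force: [-1.9, 8.7, 7.7]
width: 0.0196
```

Run:
```python
from h import *
st()
```

```text
t 9.85 tcp shaker [-0.0706 -0.1339  0.1314] F shk [0.6 8.9 7.7] w 0.0196 q [-0.39  0.29  1.74  0.01  1.11  0.9 ]
tool axes (cols) in shaker [[0.004, -1.0, 0.001], [-1.0, -0.004, 0.007], [-0.007, -0.001, -1.0]]
```

>>> apply_moves(commands=[-0.1,0,-0.06,0,0,0,0,0.1,0,0,0,0,0,0.1,0,0,0,0,0,0.1,0,0,0,0,0,0.1,0,0,0,0,0,0.07,0,0,0,0,0,0,0,0,0,0])

```text
clock: 10.55
position: [0.5062, -0.1377, 0.1325]
ee_rot: [-0.003, 0.799, -0.601, 0.001]
contact_force: [6.5, 6.8, -2.3]
width: 0.0197
```

Run:
```python
from h import *
st()
```

```text
t 10.55 tcp shaker [-0.0822 -0.1339  0.1325] F shk [ 8.1  4.8 -2.3] w 0.0197 q [-0.4   0.28  1.77  0.01  1.09  0.89]
tool axes (cols) in shaker [[0.004, -1.0, 0.006], [-1.0, -0.004, 0.002], [-0.002, -0.006, -1.0]]
```

>>> apply_moves(commands=[0,0.07,0,0,0,0,0,0,0,0,0,0,0.03,0,-0.2,0,0.147,0,0.03,0,-0.2,0,0.147,0,0.03,0,-0.2,0,0.147,0,0.03,0,-0.2,0,0.147,0])

```text
clock: 11.15
position: [0.5056, -0.1409, 0.1568]
ee_rot: [0.023, 0.798, -0.601, 0.037]
contact_force: [6.0, 7.9, -2.7]
width: 0.0199
```

Run:
```python
from h import *
st()
```

```text
t 11.15 tcp shaker [-0.0837 -0.1368  0.1568] F shk [ 7.9  5.9 -2.7] w 0.0199 q [-0.36  0.23  1.77 -0.07  1.09  0.96]
tool axes (cols) in shaker [[0.004, -1.0, 0.007], [-0.996, -0.005, -0.087], [0.087, -0.007, -0.996]]
```

>>> apply_moves(commands=[0.0,0,-0.2,0,0.147,0,0.0,0,-0.2,0,0.147,0,0.02,0,-0.2,0,0.147,0,0.03,0,-0.2,0,0.147,0,0.03,0,-0.2,0,0.147,0,0.03,0,-0.2,0,0.147,0,0.03,0,-0.2,0,0.147,0,0.03,0,-0.2,0,0.147,0])

```text
clock: 11.95
position: [0.5061, -0.1398, 0.2059]
ee_rot: [0.077, 0.792, -0.595, 0.109]
contact_force: [7.9, 2.1, -2.3]
width: 0.0197
```

Run:
```python
from h import *
st()
```

```text
t 11.95 tcp shaker [-0.0829 -0.1358  0.2059] F shk [ 8.2 -0.1 -2.3] w 0.0197 q [-0.25  0.16  1.76 -0.26  1.09  1.15]
tool axes (cols) in shaker [[0.004, -1.0, 0.01], [-0.964, -0.007, -0.264], [0.264, -0.009, -0.964]]
```

>>> apply_moves(commands=[0.03,0,-0.2,0,0.147,0,0.03,0,-0.2,0,0.147,0,0.03,0,-0.2,0,0.147,0,0.03,0,-0.2,0,0.147,0,0.03,0,-0.2,0,0.147,0,0.03,0,-0.2,0,0.147,0,0.03,0,-0.2,0,0.147,0,0,0,0,0,0,0,0,0,0,0,0,0,0,0,0,0,0,0])

```text
clock: 12.95
position: [0.5041, -0.1322, 0.2477]
ee_rot: [0.122, 0.782, -0.587, 0.17]
contact_force: [7.8, 1.0, -2.0]
width: 0.019
```

Run:
```python
from h import *
s,M=st()
p=(s['position']-np.load('shk.npz')['c'])@np.load('shk.npz')['R']
print(np.degrees(np.arctan2(p[2]-.177,.135-p[1])+np.arctan2(.0445,.269)), np.abs(s['qd']).max())
a=snap('top','top3')['frame'][120:280,130:310];b=snap('side','side3')['frame'][80:300,180:360]
g=lambda i,h:cv2.resize(i[:,:,::-1],(int(i.shape[1]*h/i.shape[0]),h),interpolation=3)
cv2.imwrite('pics/c3.png',np.hstack([g(a,390),g(b,390)]))
```

```text
t 12.95 tcp shaker [-0.0827 -0.128   0.2477] F shk [ 7.8 -1.1 -2. ] w 0.019 q [-0.13  0.11  1.76 -0.42  1.12  1.32]
tool axes (cols) in shaker [[0.004, -1.0, 0.012], [-0.913, -0.008, -0.409], [0.409, -0.009, -0.913]]
24.446041255554988 0.00260579654945861
```

View pics/c3.png

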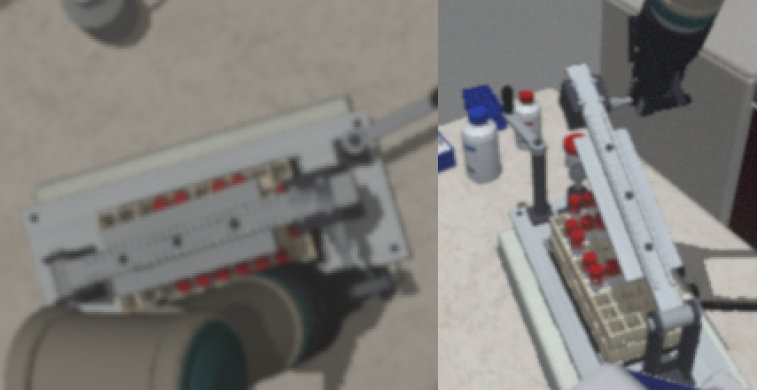

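>>> apply_moves(commands=[0,0,0,0,0,0,0,0,0,0,0,0,0,0,0,0,0,0,0,0,0,0,0,0,0,0,0,0,0,0,0,0,0,0,0,0,0,0,0,0,0,0,0,0,0,0,0,0,0,0,0,0,0,0,0,0,0,0,0,0], newtons=80)

```text
clock: 14.05
position: [0.504, -0.1323, 0.2476]
ee_rot: [0.122, 0.782, -0.587, 0.17]
contact_force: [8.3, 1.6, -2.3]
width: 0.0194
```

Run:
```python
from h import *
st()
d=snap('side','side4'); a=cv2.imread('pics/side3.png').astype(int); b=d['frame'][:,:,::-1].astype(int)
x=cv2.GaussianBlur(np.abs(a-b).max(2).astype('f4'),(3,3),0); print(x.max(), x[80:200,230:340].max())
# rack/bottle pixel shift vs start in visible region
o=cv2.cvtColor(cv2.imread('pics/side0.png'),6); n=cv2.cvtColor(b.astype('u1'),6)
for nm,(u0,v0,u1,v1) in dict(rack=(236,225,280,290),bottles=(185,135,215,190)).items():
    r=cv2.matchTemplate(n[v0-6:v1+6,u0-6:u1+6],o[v0:v1,u0:u1],5); print(nm,cv2.minMaxLoc(r)[1::2])
```

```text
t 14.05 tcp shaker [-0.0828 -0.1281  0.2476] F shk [ 8.4 -0.7 -2.3] w 0.0194 q [-0.13  0.11  1.76 -0.42  1.12  1.32]
tool axes (cols) in shaker [[0.004, -1.0, 0.011], [-0.913, -0.008, -0.409], [0.409, -0.009, -0.913]]
112.4375 112.4375
rack (0.9566988348960876, (6, 6))
bottles (0.9990070462226868, (6, 6))
```

Run:
```python
from h import *
a=cv2.imread('pics/side3.png'); b=cv2.imread('pics/side4.png')
x=cv2.GaussianBlur(np.abs(a.astype(int)-b).max(2).astype('f4'),(3,3),0); v,u=np.where(x>35); print(len(v),u.min(),u.max(),v.min(),v.max(),np.median(u),np.median(v))
c=np.hstack([a[70:240,220:350],b[70:240,220:350]]); cv2.imwrite('pics/c4.png',cv2.resize(c,None,fx=3,fy=3,interpolation=3))
```

```text
177 257 272 124 141 264.0 133.0
```

View pics/c4.png

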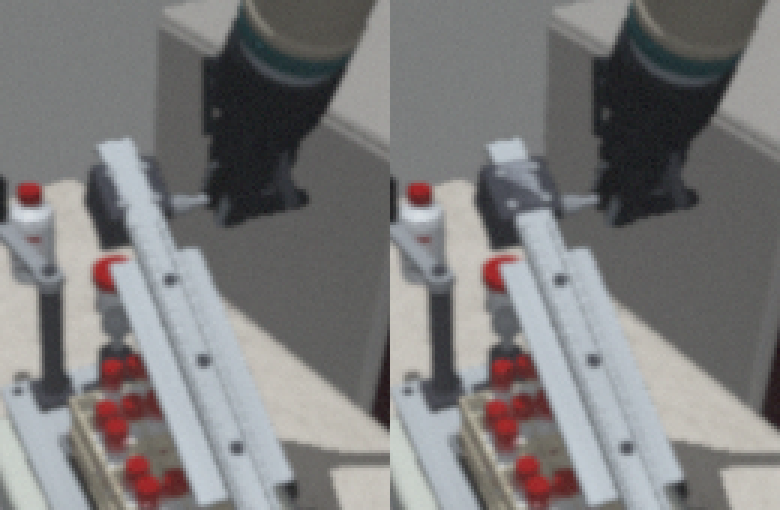

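```bash
python3 -c "
from rig import manip; print(manip.sign_off())"
```

```text
the job is handed in; nothing more can be done
None
```

I swung the clamp lever aside, pulled the catch out, and lifted the bar. The job is handed in at about 14 s with the gripper still holding the bar by its catch knob.

- **Lever:** it ended at about 1.72 rad, short of its 1.75 stop. Later pictures show it staying there.
- **Catch:** I pulled it out about 11.6 mm and commanded 2 mm more. The pull was about 8 N, which fits the spring, and the bar then rose off the ball without resistance.
- **Bar:** it is raised about 24.4 degrees by the tool's position and about 24 degrees by the tool's tilt, held with an 80 N grip.
- **Holding still:** over the last second the tool moved about 0.1 mm and the forces stayed steady (8 N from the catch spring, 2 N of weight).
- **Rack and bottles:** pixel matching on the side picture, before against after, shows no shift of either. The cup was not checked on its own, and no move went near it.

**Check that disagreed:** comparing the last two side pictures gave a large difference at the bar's head. Viewed side by side, the head and bar were in the same place and only the shading of the head's top had changed, so I took it as a drawing effect.

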